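# Unlock and raise the camera monopod

## Task

The little table-top camera monopod on the worktop is folded down and locked. Press its pedal all the way down so that the travel lock is thrown open and let the pedal spring back up, then pinch the head across its side button so that the button is squeezed in, and pull the column straight up, past the first stop, to the second stop. Finish while still holding the head up there with the button squeezed in, and do not shift or tip the kitchen things round it.

Things in the scene. Friction and masses are not known exactly. Their poses are not given: they have to be found in the camera images.
- monopod: small camera monopod, metal and black plastic, fixed to the worktop. Origin on the worktop under the column axis, z up; its own -x points to the pedal, +y to the head side with the button. Base plate x -90 to +65 mm, y +-55 mm, 15 mm high; sleeve 40 mm across, 85 mm high. A bracket between sleeve and pedal carries the lock bolt
- head_grip (a point): centre of the black head, 118 mm above the worktop when folded, 228 mm at the second stop; axes as monopod. Block 30 mm (x) by 40 mm (y), top plate 26 mm and screw stub 32 mm above this point, flange (48 mm wide) 26 mm below. Pinch here with fingers closing along y, over the button: 47 mm wide, 41 mm with the button in. Pinched along x it stays latched
- pedal_pad (a point): middle of the ribbed top face of the pedal's pad (50 x 40 mm), about 153 mm in front (monopod -x) of the column and 103 mm in front of the hinge line, 58 mm above the worktop when up, 31 mm when fully down. Press here with shut fingers: the gripper's body then clears the lock bolt
- lock_tip (a point): front end of the lock bolt, a bar 12 mm wide, 94 to 104 mm above the worktop; 73 mm in front (monopod -x) of the column when locked, up to 91 mm when open. Its cross pin is 42 mm long (y)
- pedal (a joint): pedal hinge (rad): 0 = up at rest, 0.26 = down at its hard stop. A spring lifts it again; at the pad it takes about 4 N to start and 10 N to reach the stop. On its last part it drives the lock bolt out
- lock (a joint): travel lock bolt (m): 0 = locked, its tongue over the head's flange so that the column cannot rise; above 0.0105 = open. The pedal at its stop has driven it to about 0.015 and it stays out by friction (end of travel 0.018)
- button_travel (a joint): release button in the head (m): 0 = out (column latched down), 0.006 = squeezed in flush; the latch is free from 0.004. Spring of 2.4 N, 6 N when in. Grip with 40 to 60 N
- column_travel (a joint): inner tube with the head, travel out of the middle tube (m): 0 = folded, 0.055 = the first stop. A return spring and the weight draw it down (about 3 N rising to 4 N)
- midtube (a joint): middle tube, travel out of the fixed sleeve (m): 0 = folded, 0.055 = the second stop; it follows once the inner tube has reached the first stop. The pull needed rises to about 8 N; both tubes run back down if the head is let go
- button: moving release button, a round metal stud 16 mm across in the middle of the head's +y side, standing out 7 mm (1 mm when in); origin at head_grip, moved inward with the button
- column: inner tube with the head and flange; origin on the axis, in the middle of the flange's underside, 32 mm under head_grip
- mug_blue: striped mug, 86 mm across, 120 mm with the handle, 90 mm high, bystander; origin under its middle
- mustard_jar: squat jar, 62 mm across, 86 mm high, bystander; origin under its middle
- small_tin: small food tin, 57 mm across, 72 mm high, bystander; origin under its middle
- coffee_cup: small white cup, 62 mm across, 51 mm high, bystander; origin under its middle
- salt_shaker: glass salt shaker, 44 mm across, 90 mm high, bystander; origin under its middle
- onion: red onion, 82 mm, bystander; origin under its middle

How it is judged (in metres and radians):
On the way, in this order (a step that is already met when the one before it is completed fails the run):
1. the pedal is pressed down to its stop and the lock bolt is thrown open (value of joint pedal above 0.235 rad and value of joint lock above 0.0105 m), for 0.1 s.
2. the pedal is up again and the button is squeezed in by the fingers (value of joint pedal below 0.08 rad and value of joint button_travel above 0.004 m and contact force between the fingers and button above 1 N), for 0.1 s.
3. the column is drawn out to the second stop (value of joint each of column_travel, midtube above 0.051 m), for 0.2 s.
At the end, for the whole second after the job is handed in: The gripper holds the head at the second stop: both tubes drawn out to within 4 mm of their 55 mm stops and still, head centre above 219 mm, the button squeezed in more than 4 mm by a finger, the lock bolt out more than 10.5 mm, the pedal back up (below 0.08 rad) (all of step 3 and height (world z) of head_grip above 0.219 m and value of joint button_travel above 0.004 m and contact force between the fingers and button above 2 N and contact force between the fingers and column above 2 N and value of joint lock above 0.0105 m and value of joint pedal below 0.08 rad and linear speed of column below 0.02 m/s); the arm keeps its last pose, push and grip.
It fails at once if a bystander is shifted by more than 30 mm (distance of any of mug_blue, mustard_jar, small_tin, coffee_cup, salt_shaker, onion from where it was at the start of the episode above 0.03 m).
It fails at once if an upright bystander is tipped (angle between any of mug_blue, mustard_jar, small_tin, coffee_cup, salt_shaker's own z axis and vertical above 0.5 rad).
It also fails if it takes over 42 s, if anything falls off the work surface, if the arm or the gripper's body presses on something with over 40 N, if the wrist force passes 120 N, or if a joint passes its speed limit or range.

## Robot

A 7-joint arm with a two-finger parallel gripper is mounted at the origin on a cart in front of the work surface, level with it; the furniture and walls round the work are solid. World frame = base frame: x ahead of the robot, y to its left, z up, the work surface at z = 0. Lengths are in mm, angles in rad, forces in N, time in s.
With the tool pointing down it reaches from about 425 to 875 mm from the base axis. Payload 4.7 kg.
Tool frame: the origin (TCP) lies on the mounting face of the last link; the fingertips stand 173 mm ahead of it and the grasp point (between the pads) lies 155 mm ahead of it; z points along the fingers, y is the line along which they close (so a half turn about z gives the same grasp; the last joint's range is limited). The gripper opens to 85 mm and grips with 20 to 120 N. Pads are 22 mm wide; open, the fingers measure 114 mm over their backs; the gripper's body (76 mm by 85 mm) begins 54 mm behind the grasp point. The pads swing forward as they close: fully open they stand 13 mm farther back than shut.
Start: joints at [-1.091, 0.321, -0.07, 1.45, 0.023, 1.371, -0.057], TCP at [291.955, 580.749, 404.749] pointing down, gripper open.
Joint ranges: [-2.86, 2.86], [-0.3, 2.09], [-1.38, 1.24], [0.06, 2.45], [-1.56, 4.7], [0.09, 2.05], [-2.69, 2.69]. Speed limits (rad/s): [2.57, 2.57, 3.14, 3.14, 3.14, 3.14, 3.14].

## Interface

Orientations are given as a unit quaternion [w, x, y, z].
In Python, from station import manip gives the robot as it stands.
- The arm moves only by the tool arm_command, never from a script. Its argument "plan" is a list of rows, each a list of 7 numbers: the shift along the tool's x, y, z each as a share of 200 mm, from -1 to 1, then the turn, a rotation vector about the tool's x, y, z each as a share of 5 degrees, from -1 to 1, then the opening, from -1 (shut) to 1 (fully open). In form: [[x, y, z, wx, wy, wz, claw], ...]. A call has 1 to 12 rows; each row shifts and turns the commanded pose from where the row before left it, along the tool's axes as they then stand; what a row does not reach is not made up. A row lasts 1/8 s, in which the tool goes at most 62.5 mm and 10.7 degrees, less where a joint would pass 70% of its speed; a pose out of reach is approached as far as the arm can. A call with a number of a shift or a turn outside -1 to 1 is refused whole. A call with a gripper value outside its range is refused whole. The fingers move at their own pace and stop on an object; the grip force is fixed at half the most. Time passes only in rows, so rows that do not move let the fingers close. It gives the time, the measured TCP pose, the force, the opening and the grip force at its end, in the units of the state.
- manip.read_state(): the state, without advancing time (a new reading comes with each control period).
- manip.capture(name): name is "side" or "top"; returns a dict with "pixels" (480x640x3 uint8, red, green, blue), "fx", "fy", "cx", "cy" (pixels), "position" and "orientation" of the camera in the world. Camera axes: x right, y down, z forward; pixel columns grow to the right and rows downward; lengths in mm; the calibration is good to about 2 mm. A picture is of the moment at which its call begins. There is no depth.
- manip.hand_in(): hands the job in; it is judged then, once.
The state is a dict: "time": time; "joint_pos": joint angles; "qvel": joint speeds; "joint_torque": joint torques, N m; "tool_pos": TCP position; "eef_rot": TCP orientation; "force": force on the tool from outside, world axes, zero at the start; "moment": the same for the moment, N m; "width": opening from 0.0 (shut) to 1.0 (fully open); "grasp_force": force on a finger pad.
Only numpy, scipy, OpenCV 4.12 (cv2) and the standard library are available. Lean on these libraries where they do the work, as an engineer would, in place of code of your own. Each camera call takes 0.05 s, during which the arm holds its last target. There are 200 camera calls.

## Working session

There is one attempt and no reset: what is moved stays moved. The work goes in short steps, Python scripts to look and compute and a tool call to move; the robot and the scene stay as the last step left them, time stands still between calls to the robot, and variables do not carry over. Pictures are saved under pics/ and viewed, at most 10 in all, crops included, and the job is handed in when it is done.

Besides the shell and the picture viewer there is one more tool, called as name([rows], argument=value, ...), one row to a line, values as JSON. arm_command: Moves the arm, as the interface text tells. Its arguments: {"type":"object","properties":{"plan":{"type":"array","items":{"type":"array","items":{"type":"number","minimum":-1,"maximum":1}}}},"required":["plan"]}

```bash
mkdir -p pics
python3 - <<'E'
from station import manip
import cv2
for n in("side","top"):
    c=manip.capture(n); cv2.imwrite(f"pics/{n}0.png",c["pixels"][:,:,::-1]); print({k:v for k,v in c.items() if k!="pixels"})
print(manip.read_state())
E
```

```text
{'fx': 442.03108114948003, 'fy': 442.03108114948003, 'cx': 322.3980299765344, 'cy': 243.99097073954096, 'position': array([551.69737135, 586.43004371, 843.21313644]), 'orientation': array([ 0.01237311, -0.00577857,  0.93248197, -0.36095828])}
{'fx': 501.90887724676185, 'fy': 501.90887724676185, 'cx': 313.45355367053827, 'cy': 236.37786804738147, 'position': array([ 412.6020494 ,  -88.87201268, 1332.67503025]), 'orientation': array([ 0.04530315, -0.70327576,  0.7078734 , -0.04760339])}
{'time': 0.1, 'joint_pos': array([-1.09090725,  0.32175063, -0.07011374,  1.45155631,  0.02261804,
        1.37079259, -0.05689352]), 'qvel': array([ 0.0001411 , -0.00195085, -0.00102388, -0.00388727,  0.0009979 ,
       -0.0016662 ,  0.00051978]), 'joint_torque': array([-4.24824511e-04, -4.94881153e+01, -3.84272179e-01, -3.15207767e+01,
        1.31600254e-02,  7.40004703e-03, -2.78229305e-05]), 'tool_pos': array([291.86751088, 580.58241479, 403.73004187]), 'eef_rot': array([-1.48646737e-04,  2.30762903e-01,  9.73009632e-01, -8.46755480e-04]), 'force': array([-0.78709726,  0.55592686, -0.29867702]), 'moment': array([ 0.00196321,  0.00463551, -0.00478132]), 'grasp_force': 0.0, 'width': 0.9994417571961587}
```

View pics/side0.png

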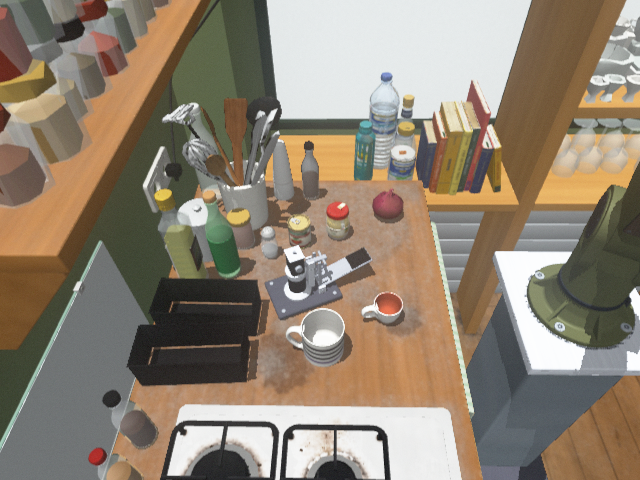

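View pics/top0.png

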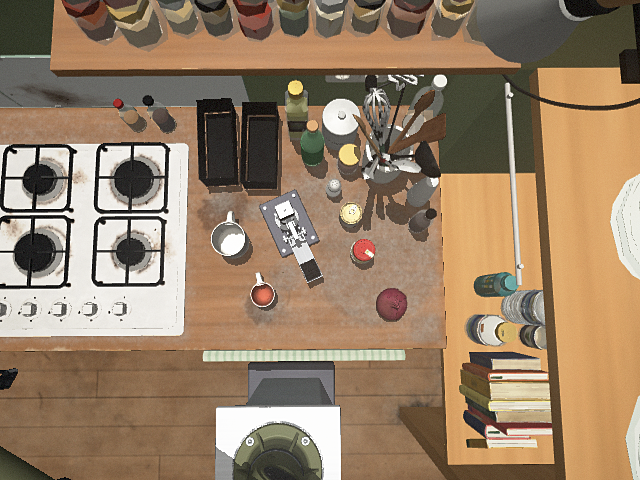

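The side view shows the monopod head near (294,257), the pad near (357,259), the mug near (322,337) and the cup near (388,308). In the top view the head is near (288,212), the pad near (311,270), and the robot base is at the bottom. I'll zoom in to get accurate pixels.

Run:
```python
import cv2,numpy as np
a=cv2.imread("pics/side0.png")[225:325,255:380]; b=cv2.imread("pics/top0.png")[180:290,250:330]
a=cv2.resize(a,None,fx=4.4,fy=4.4,interpolation=cv2.INTER_CUBIC)[:, :]
b=cv2.resize(b,None,fx=5,fy=5,interpolation=cv2.INTER_CUBIC)
for im,s,o in((a,4.4,(255,225)),(b,5,(250,180))):
    for k in range(0,130,10):
        cv2.putText(im,str(o[0]+k),(int(k*s),8),0,.3,(0,0,255));cv2.line(im,(int(k*s),8),(int(k*s),14),(0,0,255))
        cv2.putText(im,str(o[1]+k),(0,int(k*s)),0,.3,(0,0,255));cv2.line(im,(20,int(k*s)),(26,int(k*s)),(0,0,255))
cv2.imwrite("pics/a.png",a);cv2.imwrite("pics/b.png",b)
```

```text
(no output)
```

View pics/a.png

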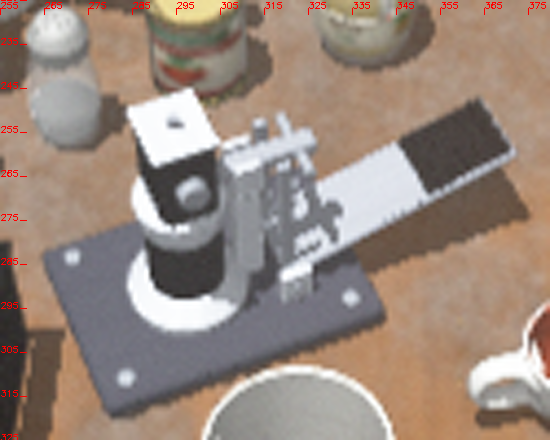

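View pics/b.png

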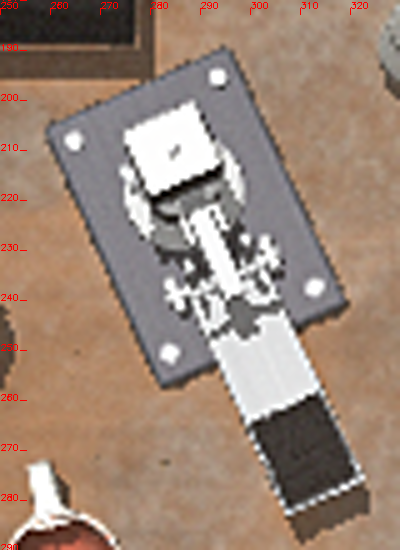

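The plate corners, stub, pad and button are all clear in both crops. I'll fit the monopod pose from them and locate the bystanders.

```bash
cat > h.py <<'E'
import numpy as np
from scipy.spatial.transform import Rotation as R
from scipy.optimize import least_squares
C={"side":(442.031,322.398,243.991,[551.697,586.430,843.213],[0.01237311,-0.00577857,0.93248197,-0.36095828]),
"top":(501.909,313.454,236.378,[412.602,-88.872,1332.675],[0.04530315,-0.70327576,0.7078734,-0.04760339])}
def rot(q): return R.from_quat([q[1],q[2],q[3],q[0]])
def proj(n,P):
    f,cx,cy,p,q=C[n]; v=rot(q).inv().apply(np.atleast_2d(P)-p)
    return np.c_[f*v[:,0]/v[:,2]+cx,f*v[:,1]/v[:,2]+cy]
def back(n,uv,z):
    f,cx,cy,p,q=C[n]; d=rot(q).apply([(uv[0]-cx)/f,(uv[1]-cy)/f,1]); return np.array(p)+d*(z-p[2])/d[2]
E
python3 - <<'E'
from h import *
obs={"top":[((47,128),(65,55,15)),((225,47),(65,-55,15)),((348,305),(-90,-55,15)),((165,388),(-90,55,15)),((175,152),(0,0,150)),((304,452),(-153,0,58))],
"side":[((45,255),(65,-55,15)),((108,415),(65,55,15)),((385,318),(-90,55,15)),((175,122),(0,0,150)),((456,148),(-153,0,58))]}
S={"top":(5,250,180),"side":(4.4,255,225)}
def res(p):
    r=[]
    for n,l in obs.items():
        s,a,b=S[n]
        uv=np.array([o[0] for o in l]); uv=(uv+.5)/s-.5+[a,b]
        P=R.from_euler('z',p[2]).apply(np.array([o[1] for o in l],float))+[p[0],p[1],0]
        r.append(proj(n,P)-uv)
    return np.vstack(r)
best=min((least_squares(lambda p:res(p).ravel(),[500,0,t],x_scale=[100,100,1]) for t in np.arange(-3,3,1)),key=lambda s:s.cost)
print(best.x,np.degrees(best.x[2]),best.cost);print(res(best.x).round(1))
p=best.x
f=lambda v:(R.from_euler('z',p[2]).apply(v)+[p[0],p[1],0]).round(1)
print("pad",f([-153,0,58]),"lock",f([-82,0,99]))
for n,t,s,z in(("mug",(231,238),(322,325),90),("cup",(262,295),(389,303),51),("jar",(365,250),(338,211),86),("tin",(351,214),(300,224),72),("salt",(334,184),(267,232),90),("onion",(391,304),(388,203),41)):
    print(n,back("top",t,z).round(),back("side",s,z).round())
E
```

```text
[ 6.35363962e+02 -2.23482117e+01  4.18803748e-01] 23.995687201898246 6.002703470612586
[[-1.2 -0.2]
 [ 0.8 -0.7]
 [ 0.1 -0. ]
 [-1.3  0.5]
 [-1.  -0.9]
 [-0.3 -0.2]
 [-0.6 -0.6]
 [ 0.3 -0.5]
 [ 1.4 -1.5]
 [ 0.  -0.5]
 [ 0.2 -0.2]]
pad [495.6 -84.6  58. ] lock [560.5 -55.7  99. ]
mug [574. 112.  90.] [576. 117.  90.]
cup [433.  38.  51.] [434.  37.  51.]
jar [ 542. -222.   86.] [ 543. -214.   86.]
tin [ 636. -190.   72.] [ 637. -182.   72.]
salt [ 710. -146.   90.] [ 712. -138.   90.]
onion [ 408. -290.   41.] [ 409. -293.   41.]
```

arm_command([
  [-0.15, -0.157, 0, 0, 0, 0, -1],
  [-0.15, -0.157, 0, 0, 0, 0, -1],
  [-0.15, -0.157, 0, 0, 0, 0, -1],
  [-0.15, -0.157, 0, 0, 0, 0, -1],
  [-0.15, -0.157, 0, 0, 0, 0, -1],
  [-0.15, -0.157, 0, 0, 0, 0, -1],
  [-0.15, -0.157, 0, 0, 0, 0, -1],
  [-0.15, -0.157, 0, 0, 0, 0, -1],
  [-0.15, -0.157, 0, 0, 0, 0, -1],
  [-0.15, -0.157, 0, 0, 0, 0, -1],
  [-0.15, -0.157, 0, 0, 0, 0, -1],
  [-0.15, -0.157, 0, 0, 0, 0, -1],
])

```text
time: 1.6
tool_pos: [444.4, 80.9, 404.5]
eef_rot: [-0.0, 0.231, 0.973, 0.0]
force: [-0.2, 0.3, 1.0]
width: -0.004
grasp_force: 0.0
```

arm_command([
  [-0.15, -0.157, 0, 0, 0, 0, -1],
  [-0.15, -0.157, 0, 0, 0, 0, -1],
  [-0.15, -0.157, 0, 0, 0, 0, -1],
  [-0.15, -0.157, 0, 0, 0, 0, -1],
  [0, 0, 0, 0, 0, -1, -1],
  [0, 0, 0, 0, 0, -1, -1],
  [0, 0, 0, 0, 0, -1, -1],
  [0, 0, 0, 0, 0, -1, -1],
  [0, 0, 0, 0, 0, -1, -1],
  [0, 0, 0, 0, 0, -1, -1],
  [0, 0, 0, 0, 0, -1, -1],
  [0, 0, 0, 0, 0, -1, -1],
])

```text
time: 3.1
tool_pos: [495.0, -83.7, 404.3]
eef_rot: [-0.0, -0.117, 0.993, 0.0]
force: [0.0, -0.2, 0.8]
width: -0.004
grasp_force: 0.0
```

arm_command([
  [0, 0, 0, 0, 0, -1, -1],
  [0, 0, 0, 0, 0, -1, -1],
  [0, 0, 0, 0, 0, -0.14, -1],
  [0, 0, 0, 0, 0, 0, -1],
])

```text
time: 3.6
tool_pos: [495.1, -83.7, 404.6]
eef_rot: [-0.0, -0.207, 0.978, 0.0]
force: [-0.2, -0.3, -0.3]
width: 0.001
grasp_force: 0.0
```

```bash
cat >> h.py <<'E'
def togo(t):
    from station import manip
    s=manip.read_state(); r=rot(s["eef_rot"]); m=r.as_matrix()
    print("t",s["time"],"pos",s["tool_pos"].round(1),"yang",np.degrees(np.arctan2(m[1,1],m[0,1])).round(2),"z",m[:,2].round(4),"F",s["force"].round(1),"w",s["width"],s["grasp_force"])
    print("q",s["joint_pos"].round(2),"toolshift/200",(r.inv().apply(np.array(t)-s["tool_pos"])/200).round(3))
E
python3 - <<'E'
from h import *
togo([495.6,-84.6,173+75])
E
```

```text
t 3.6 pos [495.1 -83.7 404.6] yang 113.94 z [-2.e-04  1.e-04 -1.e+00] F [-0.2 -0.3 -0.3] w 0.0013259538840928319 0.0
q [-0.46 -0.01  0.58  1.83  0.01  1.32  2.1 ] toolshift/200 [-0.001 -0.005  0.783]
```

arm_command([
  [0, -0.005, 0.15, 0, 0, 0, -1],
  [0, 0, 0.2, 0, 0, 0, -1],
  [0, 0, 0.2, 0, 0, 0, -1],
  [0, 0, 0.15, 0, 0, 0, -1],
  [0, 0, 0.08, 0, 0, 0, -1],
  [0, 0, 0.05, 0, 0, 0, -1],
  [0, 0, 0.05, 0, 0, 0, -1],
  [0, 0, 0.05, 0, 0, 0, -1],
  [0, 0, 0.05, 0, 0, 0, -1],
  [0, 0, 0, 0, 0, 0, -1],
])

```text
time: 4.85
tool_pos: [495.5, -85.3, 208.9]
eef_rot: [-0.0, -0.208, 0.978, -0.0]
force: [-3.3, -0.7, 7.5]
width: 0.002
grasp_force: 3.4
```

Run:
```python
from h import *
togo([495.6,-84.6,173+31])
```

```text
t 4.85 pos [495.5 -85.3 208.9] yang 113.98 z [-8.e-04 -5.e-04 -1.e+00] F [-3.3 -0.7  7.5] w 0.0019679350925572744 3.3629147708415985
q [-0.41  0.23  0.58  2.04 -0.15  0.92  2.24] toolshift/200 [-0.002  0.003  0.025]
```

Contact is at 7.5 N, with about 5 mm left to the stop. I'll press on in small steps.

arm_command([
  [0, 0, 0.02, 0, 0, 0, -1],
  [0, 0, 0.015, 0, 0, 0, -1],
  [0, 0, 0.015, 0, 0, 0, -1],
  [0, 0, 0, 0, 0, 0, -1],
])

```text
time: 5.35
tool_pos: [495.8, -86.1, 202.8]
eef_rot: [-0.001, -0.207, 0.978, 0.001]
force: [-16.2, -0.4, 38.3]
width: 0.001
grasp_force: 19.4
```

arm_command([
  [0, 0, 0, 0, 0, 0, -1],
  [0, 0, -0.05, 0, 0, 0, -1],
  [0, 0, -0.1, 0, 0, 0, -1],
  [0, 0, -0.15, 0, 0, 0, -1],
  [0, 0, -0.2, 0, 0, 0, -1],
  [0, 0, -0.2, 0, 0, 0, 1],
  [0, 0, -0.1, 0, 0, 0, 1],
  [0, 0, 0, 0, 0, 0, 1],
])

```text
time: 6.35
tool_pos: [496.3, -84.7, 360.5]
eef_rot: [0.002, -0.208, 0.978, -0.0]
force: [0.9, 0.1, -0.8]
width: 0.637
grasp_force: 0.0
```

Run:
```python
from h import *
from station import manip
import cv2
c=manip.capture("side")["pixels"][:,:,::-1]
cv2.imwrite("pics/c.png",cv2.resize(c[190:325,255:405],None,fx=4.4,fy=4.4,interpolation=cv2.INTER_CUBIC))
togo([635.4,-22.3,155+118])
```

```text
t 6.4 pos [495.8 -84.6 359. ] yang 114.02 z [ 1.8e-03  6.0e-04 -1.0e+00] F [-0.1  0.4 -0.2] w 0.7193128992171814 0.0
q [-0.46  0.03  0.59  1.89 -0.02  1.23  2.13] toolshift/200 [-0.764  0.001  0.431]
```

View pics/c.png

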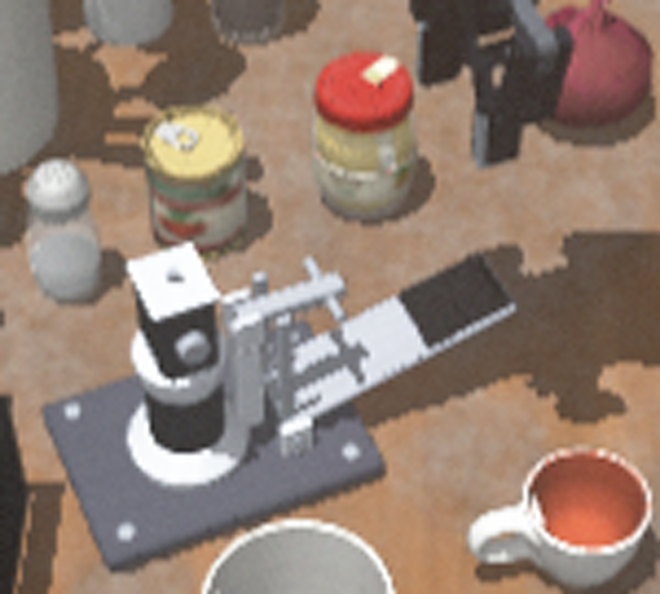

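The bolt is out by about 15 mm, the pedal is back up, and the fingers are open at the upper right of the view. Next I move over the head and descend.

arm_command([
  [-0.15, 0, 0, 0, 0, 0, 1],
  [-0.2, 0, 0, 0, 0, 0, 1],
  [-0.2, 0, 0, 0, 0, 0, 1],
  [-0.15, 0, 0, 0, 0, 0, 1],
  [-0.064, 0, 0, 0, 0, 0, 1],
  [0, 0, 0, 0, 0, 0, 1],
  [0, 0, 0, 0, 0, 0, 1],
])

```text
time: 7.28
tool_pos: [634.3, -23.6, 358.5]
eef_rot: [-0.0, -0.207, 0.978, 0.0]
force: [-0.2, 0.4, -0.1]
width: 0.999
grasp_force: 0.0
```

Run:
```python
from h import *
togo([635.4,-22.3,155+116])
```

```text
t 7.275 pos [634.3 -23.6 358.5] yang 113.92 z [-1.e-03 -2.e-04 -1.e+00] F [-0.2  0.4 -0.1] w 0.9986805319512709 0.0
q [-0.45  0.34  0.56  1.57 -0.19  1.28  2.13] toolshift/200 [-0.008  0.004  0.437]
```

arm_command([
  [-0.008, 0.004, 0.1, 0, 0, 0, 1],
  [0, 0, 0.12, 0, 0, 0, 1],
  [0, 0, 0.12, 0, 0, 0, 1],
  [0, 0, 0.07, 0, 0, 0, 1],
  [0, 0, 0.027, 0, 0, 0, 1],
  [0, 0, 0, 0, 0, 0, 1],
])

```text
time: 8.02
tool_pos: [636.3, -21.2, 271.4]
eef_rot: [0.0, -0.208, 0.978, 0.0]
force: [-0.0, -0.1, 0.1]
width: 1.0
grasp_force: 0.0
```

arm_command([
  [0, 0, 0, 0, 0, 0, 0.2],
  [0, 0, 0, 0, 0, 0, -0.2],
  [0, 0, 0, 0, 0, 0, -1],
  [0, 0, 0, 0, 0, 0, -1],
  [0, 0, 0, 0, 0, 0, -1],
  [0, 0, 0, 0, 0, 0, -1],
  [0, 0, 0, 0, 0, 0, -1],
  [0, 0, 0, 0, 0, 0, -1],
])

```text
time: 9.02
tool_pos: [637.0, -22.2, 272.8]
eef_rot: [0.001, -0.208, 0.978, -0.001]
force: [1.8, -3.4, 5.2]
width: 0.466
grasp_force: 63.8
```

Run:
```python
from h import *
from station import manip
import cv2
c=manip.capture("side")["pixels"][:,:,::-1]
cv2.imwrite("pics/d.png",cv2.resize(c[170:325,235:405],None,fx=3.8,fy=3.8,interpolation=cv2.INTER_CUBIC))
togo([635.4,-22.3,155+228])
```

```text
t 9.075 pos [637.  -22.2 272.8] yang 113.96 z [ 0.0029 -0.001  -1.    ] F [ 1.2 -3.5  6.3] w 0.46160897781897475 63.77090164460242
q [-0.44  0.42  0.54  1.66 -0.23  1.13  2.16] toolshift/200 [ 0.006  0.002 -0.551]
```

View pics/d.png

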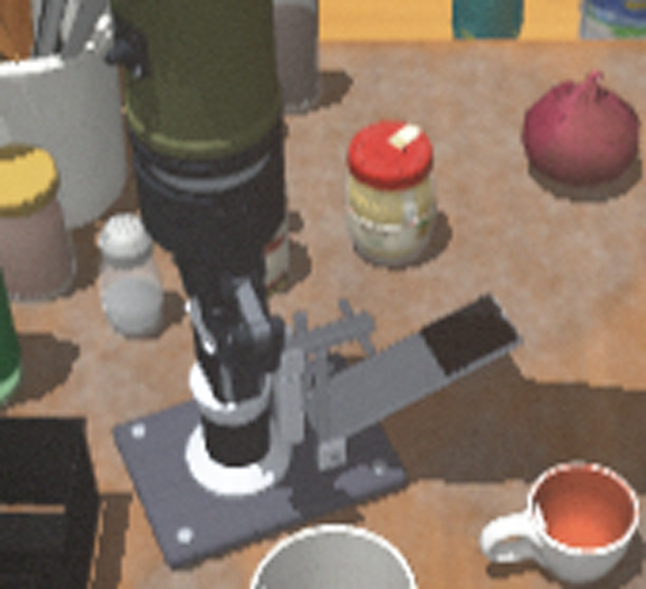

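The gripper has hold of the head at about 39–41 mm, so the button is in; pull up gently.

arm_command([
  [0, 0, -0.03, 0, 0, 0, -1],
  [0, 0, -0.05, 0, 0, 0, -1],
  [0, 0, -0.06, 0, 0, 0, -1],
  [0, 0, -0.06, 0, 0, 0, -1],
  [0, 0, -0.05, 0, 0, 0, -1],
  [0, 0, 0, 0, 0, 0, -1],
])

```text
time: 9.82
tool_pos: [636.7, -21.9, 321.3]
eef_rot: [0.001, -0.208, 0.978, -0.001]
force: [5.2, -2.9, -4.3]
width: 0.466
grasp_force: 62.9
```

arm_command([
  [0, 0, -0.04, 0, 0, 0, -1],
  [0, 0, -0.05, 0, 0, 0, -1],
  [0, 0, -0.06, 0, 0, 0, -1],
  [0, 0, -0.06, 0, 0, 0, -1],
  [0, 0, -0.05, 0, 0, 0, -1],
  [0, 0, -0.03, 0, 0, 0, -1],
  [0, 0, -0.015, 0, 0, 0, -1],
  [0, 0, 0, 0, 0, 0, -1],
  [0, 0, 0, 0, 0, 0, -1],
])

```text
time: 10.95
tool_pos: [636.7, -21.6, 380.3]
eef_rot: [0.0, -0.208, 0.978, -0.001]
force: [5.8, -4.1, -7.4]
width: 0.462
grasp_force: 62.7
```

arm_command([
  [0, 0, -0.01, 0, 0, 0, -1],
  [0, 0, -0.01, 0, 0, 0, -1],
  [0, 0, 0, 0, 0, 0, -1],
  [0, 0, 0, 0, 0, 0, -1],
])

```text
time: 11.45
tool_pos: [636.7, -21.5, 383.2]
eef_rot: [-0.0, -0.208, 0.978, -0.001]
force: [7.7, -4.2, -12.7]
width: 0.461
grasp_force: 63.1
```

Run:
```python
from h import *
from station import manip
import cv2
c=manip.capture("side")["pixels"][:,:,::-1]
cv2.imwrite("pics/e.png",cv2.resize(c[170:325,235:405],None,fx=3.8,fy=3.8,interpolation=cv2.INTER_CUBIC))
togo([635.4,-22.3,155+228])
```

```text
t 11.5 pos [636.7 -21.5 383.3] yang 113.98 z [-0.     -0.0021 -1.    ] F [  8.4  -3.9 -13. ] w 0.4658299692373088 63.142634220421314
q [-0.46  0.33  0.57  1.53 -0.18  1.33  2.12] toolshift/200 [ 0.008 -0.001  0.001]
```

View pics/e.png

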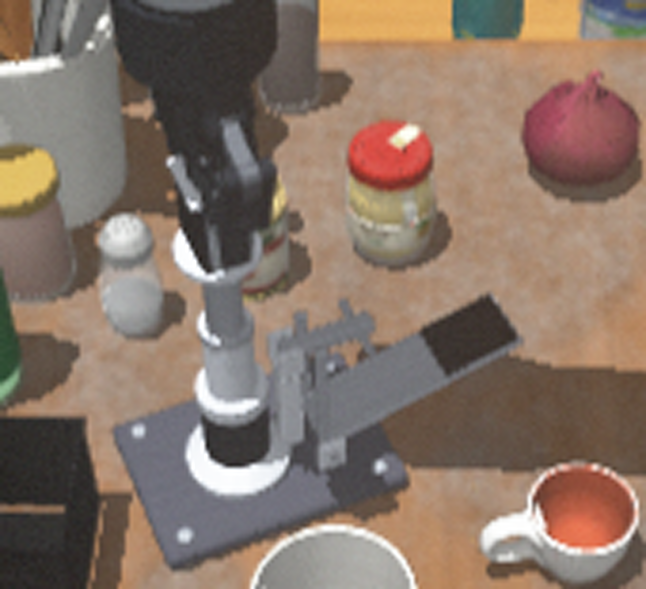

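Both tubes are fully out. The head has risen 110 mm, and the pull has climbed to 13 N, so it is at the stop. The pedal is up and the bolt is out. Handing in.

```bash
python3 -c "
from station import manip
print(manip.hand_in())"
```

```text
the job is handed in; nothing more can be done
None
```

The job is handed in, result not reported: the pedal was pressed and sprang back, the lock bolt was thrown open, and the gripper is holding the head at the second stop (about 110 mm up) with the button squeezed in; I saw no kitchen things moved.

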